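# Open the eccentric bar clamp on the forge bench

### The job

Open the bar clamp on the forge bench so that the next bar can go in: first push the cam lever round, either way, until it stops with the lever pointing straight away from the slide (the cam's low point then faces the slide), and only then push the slide forward by its upright plate, fully home towards the cam. Leave the cam lever and the slide there, and let the hammer, rivet, tin and bar offcut stay as they are.

Things in the scene. Friction and masses are not known exactly. Their poses are not given: they have to be found in the camera images.
- clamp: Clamp's grey base plate, fixed to the bench, 275 x 120 x 12 mm. Origin at bench height under the cam's axis. Its x axis is forward: the slide's travel, towards the cam; z up. The plate spans 200 mm behind to 75 mm ahead of the origin. The fixed jaw (76 mm wide, top at 42 mm) is 177 to 197 mm behind the axis; a 10 mm stop pin (top at 38 mm) is 62 mm ahead of it.
- cam_axis (a point): Point on the cam's fixed vertical turning axis, 54 mm above the bench. Under the lever lies the cam: an eccentric steel disc of 34 mm radius, 13 to 37 mm above the bench, its centre 16 mm from the axis on the lever's side; the axle's top is at 58 mm.
- lever_knob (a point): Middle (74 mm above the bench) of the upright cylindrical knob at the end of the cam lever, 95 mm from the cam's axis. The knob is 20 mm in diameter, its top 94 mm above the bench; the flat lever bar, 18 mm wide, lies at 44 to 54 mm. The lever points along the cam's high side.
- cam (a joint): Angle of cam and lever (rad), positive counter-clockwise from above. 0: lever backward (clamp -x) over the slide, high point at the slide. Low point: at the stops, +3.12 and -3.12, lever forward (clamp +x). Lever direction in the clamp frame: (-cos, -sin). Starts -1.8 to 1.8. Takes about 5 N sideways at the knob and stays where left; self-locking, it blocks the slide unless at its low point.
- push_face (a point): Centre of the rear face of the slide's upright push plate, 65 mm above the bench and on the clamp's centre line. The plate is 50 mm wide, 12 mm thick, its top 89 mm above the bench, its lower edge meeting the slide block at 35 mm. Push on this face, in the clamp's +x direction.
- slide (a joint): Position of the follower slide (m), growing forward: 0 fully back, 0.045 fully home (stop), all but touching the cam's low point. Starts at 0 to 0.010. The block is 50 mm wide, 86 mm long, 13 to 35 mm above the bench, between guide rails with tops at 30 mm. Takes about 3 N to slide and stays where left.
- hammer: Bystander: forging hammer lying on the bench, wooden handle, about 270 mm long. Origin at its underside.
- rivet: Bystander: big steel rivet standing on its head, shank 18 mm and head 32 mm in diameter, 85 mm tall. Origin at the centre of its underside.
- tin: Bystander: open metal tin, 70 mm across and 70 mm tall. Origin at the centre of its underside.
- offcut: Bystander: square steel bar offcut lying on the bench, 150 x 20 x 20 mm. Origin at the centre of its underside.

How it is judged (in metres and radians):
On the way, in this order (a step that is already met when the one before it is completed fails the run):
1. the cam is turned to its low point while the slide is still back ((value of joint cam above 2.8 rad or value of joint cam below -2.8 rad) and value of joint slide below 0.018 m), for 0.2 s.
2. the slide is pushed fully forward (value of joint slide above 0.041 m and (value of joint cam above 2.8 rad or value of joint cam below -2.8 rad)), for 0.2 s.
At the end, for the whole second after the job is handed in: the cam rests within 0.34 rad of its low point (lever pointing forward) and the slide rests within 4 mm of its forward stop (all of step 2 and velocity of joint slide between -0.003 and 0.003 m/s and velocity of joint cam between -0.03 and 0.03 rad/s); the robot touches nothing.
It fails at once if the slide was pushed forward while the cam was not at its low point (value of joint slide above 0.018 m and not (value of joint cam above 2.7 rad or value of joint cam below -2.7 rad)).
It fails at once if a bystander was moved by more than 20 mm, lifted or carried (distance of any of hammer, rivet, tin, offcut from where it was at the start of the episode above 0.02 m).
It fails at once if the rivet or the tin was tipped over (angle between any of rivet, tin's own z axis and vertical above 0.5 rad).
It also fails if it takes over 51 s, if anything falls off the work surface, if the arm or the gripper's body presses on something with over 40 N, if the wrist force passes 120 N, or if a joint passes its speed limit or range.

### The arm

A 6-joint arm with a two-finger parallel gripper is mounted at the origin on the work surface. World frame = base frame: x ahead of the robot, y to its left, z up, the work surface at z = 0. Lengths are in m, angles in degrees, forces in N, time in s.
With the tool pointing down it reaches from about 0.4 to 0.825 m from the base axis. Payload 7 kg.
Tool frame: the origin (TCP) lies midway between the tips of the shut fingers; the grasp point (between the pads) lies 19 mm behind it; z points along the fingers, y is the direction in which the jaws open and shut (so a half turn about z gives the same grasp; the last joint's range is limited). The gripper opens to 88 mm and grips with 3 to 60 N. Pads are 19 mm wide; open, the fingers measure 130 mm over their backs; the gripper's body (78 mm by 193 mm) begins 47 mm behind the grasp point.
Start: joints at [90.82, 20.546, 0.682, 0, -70.136, -16.507], TCP at [0.183, 0.65, 0.227] pointing down, gripper open.
Joint ranges: [-176.03, 176.03], [-82.01, 121.73], [-58.28, 71.71], [-173.87, 95.51], [-174.79, -0.11], [-173.66, 173.66]. Speed limits (degrees/s): [136.94, 136.94, 172.46, 180, 180, 180].

### API

Orientations are given as [roll, pitch, yaw] about the fixed x, y, z axes, in that order (R = Rz(yaw) Ry(pitch) Rx(roll)).
In Python, from plant import ctrl, snapshot gives the robot as it stands.
- The arm moves only by the shell command python3 -m pendant 'ROWS'. ROWS is JSON, a list of rows, each a list of 7 numbers: the shift along the tool's x, y, z in m, then the turn, a rotation vector about the tool's x, y, z in rad, then the opening, from -1 (shut) to 1 (fully open), so that 0 is half open. In form: [[x, y, z, ax, ay, az, jaw], ...]. A call has 1 to 12 rows; each row is the pose to reach, as a shift and turn from the pose commanded when the call began, along the tool's axes at that moment; what a row does not reach only later rows make up. A row lasts 1/8 s, in which the tool goes at most 62.5 mm and 10.7 degrees, less where a joint would pass 70% of its speed; a pose out of reach is approached as far as the arm can. A call with a gripper value outside its range is refused whole. The fingers move at their own pace and stop on an object; the grip force is fixed at half the most. Time passes only in rows, so rows that repeat a pose let the fingers close. It gives the time, the measured TCP pose, the force and the opening at its end, in the units of the state.
- ctrl.get_obs(): the state, without advancing time (a new reading comes with each control period).
- snapshot(name): name is "scene" or "top"; returns a dict with "image" (400x640x3 uint8, blue, green, red), "mtx" (3x3 intrinsics, pixels), "eye" and "attitude" of the camera in the world. Camera axes: x right, y up, looking along -z (the intrinsics and any distortion apply to the point x, -y, -z); pixel columns grow to the right and rows downward; lengths in m; the calibration is good to about 2 mm. A picture is of the moment at which its call begins. There is no depth.
- ctrl.close_job(): hands the job in, once; it reports no verdict.
The state is a dict: "clock": time; "joint_pos": joint angles; "qvel": joint speeds; "tau": joint torques, N m; "tool_pos": TCP position; "orientation": TCP orientation; "force": force on the tool from outside, world axes, zero at the start; "moment": the same for the moment, N m; "opening": finger opening in m.
Only numpy, scipy, OpenCV 4.12 (cv2) and the standard library are available. Lean on these libraries where they do the work, as an engineer would, in place of code of your own. Each camera call takes 0.05 s, during which the arm holds its last target.

## Working session

There is one attempt and no reset: what is moved stays moved. The work goes in short steps, Python scripts to look and compute and a shell command to move; the robot and the scene stay as the last step left them, time stands still between calls to the robot, and variables do not carry over. Pictures are saved under pics/ and viewed, and the job is handed in when it is done.

```bash
ls; mkdir -p pics
python3 - <<'E'
from plant import ctrl,snapshot
import cv2
print(ctrl.get_obs())
for n in("scene","top"):
    s=snapshot(n);cv2.imwrite(f"pics/{n}0.png",s["image"]);print({k:v for k,v in s.items() if k!="image"})
E
```

```text
pics
{'clock': 0.0, 'joint_pos': array([ 9.08193517e+01,  2.05904339e+01,  6.30469014e-01, -1.99412510e-02,
       -7.01362095e+01, -1.65070017e+01]), 'qvel': array([ 0.02419545,  0.00678692,  0.1036119 , -0.04359551,  0.12523608,
        0.00518396]), 'tau': array([-6.90718957e-05, -5.82713342e+01,  2.93061268e+01,  6.99731871e+00,
        6.87642954e-03, -1.63073105e-04]), 'tool_pos': array([0.18240935, 0.64934358, 0.22560946]), 'orientation': array([ 1.79902463e+02, -9.35567735e-03, -1.56944335e+01]), 'force': array([ 0.01725962, -0.16975825,  0.33448572]), 'moment': array([ 0.02000106,  0.0246444 , -0.06811127]), 'opening': 0.0876247842607632}
{'mtx': array([[459.63476702,   0.        , 329.00755832],
       [  0.        , 459.63476702, 188.54654359],
       [  0.        ,   0.        ,   1.        ]]), 'eye': array([ 1.09625499, -0.66661674,  0.61739235]), 'attitude': array([58.95758438, -0.86995322, 37.85468974])}
{'mtx': array([[508.09360304,   0.        , 308.32303235],
       [  0.        , 508.09360304, 193.16565991],
       [  0.        ,   0.        ,   1.        ]]), 'eye': array([0.38195095, 0.060224  , 1.06362811]), 'attitude': array([ 10.55171662,  -0.49822096, -88.80582215])}
```

View pics/scene0.png

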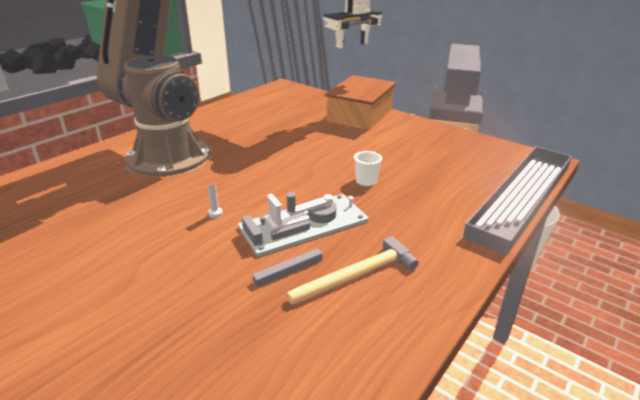

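View pics/top0.png

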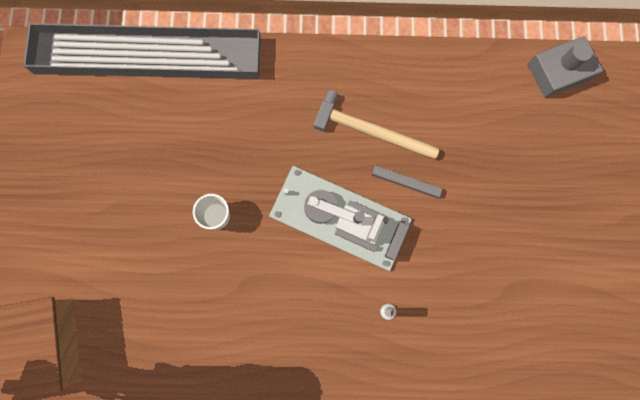

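The scene view shows the clamp at about (303,222), the rivet at (214,205), the tin at (368,168), the offcut at (288,267) and the hammer at (350,272). In the top view the clamp's cam is at about (322,206) and the lever points back over the slide. I'll zoom in next.

```bash
python3 - <<'E'
import cv2
a=cv2.imread("pics/top0.png")[155:285,260:420];cv2.imwrite("pics/top0z.png",cv2.resize(a,None,fx=4.5,fy=4.5,interpolation=cv2.INTER_CUBIC))
a=cv2.imread("pics/scene0.png")[180:260,230:380];cv2.imwrite("pics/scene0z.png",cv2.resize(a,None,fx=5,fy=5,interpolation=cv2.INTER_CUBIC))
E
cat > h.py <<'E'
import numpy as np,cv2
from scipy.spatial.transform import Rotation as R
from plant import ctrl,snapshot
C={"scene":((459.63476702,329.00755832,188.54654359),(1.09625499,-0.66661674,0.61739235),(58.95758438,-0.86995322,37.85468974)),
"top":((508.09360304,308.32303235,193.16565991),(0.38195095,0.060224,1.06362811),(10.55171662,-0.49822096,-88.80582215))}
def ray(n,u,v,z):
    (f,cx,cy),e,a=C[n];e=np.array(e)
    d=R.from_euler('xyz',a,degrees=True).apply([(u-cx)/f,-(v-cy)/f,-1]);return e+d*(z-e[2])/d[2]
def proj(n,p):
    (f,cx,cy),e,a=C[n];q=R.from_euler('xyz',a,degrees=True).inv().apply(np.atleast_2d(p)-np.array(e))
    return np.c_[cx+f*q[:,0]/-q[:,2],cy+f*q[:,1]/q[:,2]]
E
```

```text
(no output)
```

View pics/top0z.png

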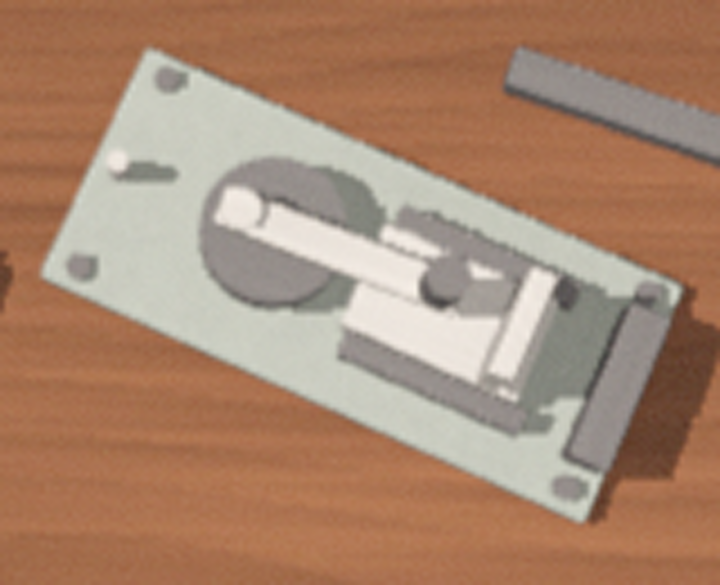

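View pics/scene0z.png

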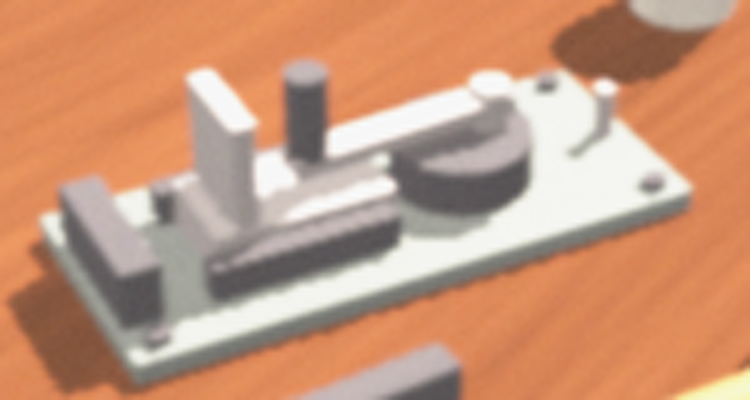

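The zoomed top view shows the plate corners at (148,48), (683,288), (587,520) and (40,275). The axle is at (240,207), the knob top at (447,280), the pin at (118,160) and the push plate's top edge at (525,325). I'll fit the pose from these.

```bash
cat > fit.py <<'E'
from h import *
from scipy.optimize import least_squares
t=lambda x,y:(260+(x+.5)/4.5-.5,155+(y+.5)/4.5-.5)
s=lambda x,y:(230+(x+.5)/5-.5,180+(y+.5)/5-.5)
# clamp x fwd is image-left/up; 
P=[("top",t(148,48),(.075,-.06,.012)),("top",t(683,288),(-.2,-.06,.012)),("top",t(587,520),(-.2,.06,.012)),("top",t(40,275),(.075,.06,.012)),
("top",t(242,207),(0,0,.058)),("top",t(118,160),(.062,0,.038)),
("scene",s(690,190),(.075,-.06,.012)),("scene",s(135,365),(-.2,-.06,.012)),("scene",s(565,72),(.075,.06,.012)),("scene",s(42,222),(-.2,.06,.012)),("scene",s(491,80),(0,0,.058))]
def W(p,l):
    c,s_=np.cos(p[2]),np.sin(p[2]);l=np.array(l);return np.array([p[0]+c*l[0]-s_*l[1],p[1]+s_*l[0]+c*l[1],l[2]])
def res(p):return np.concatenate([proj(n,W(p,l))[0]-uv for n,uv,l in P])
p0=np.r_[ray("top",*t(242,207),.058)[:2],0]
d=ray("top",*t(118,160),.038)[:2]-p0[:2];p0[2]=np.arctan2(d[1],d[0])
r=least_squares(res,p0);p=r.x
E
python3 - <<'E'
from fit import *
print(p,np.degrees(p[2]));print(res(p).reshape(-1,2).round(1))
def loc(w):
    d=w[:2]-p[:2];c,s_=np.cos(p[2]),np.sin(p[2]);return np.array([c*d[0]+s_*d[1],-s_*d[0]+c*d[1]])
for nm,w in (("top",ray("top",*t(445,278),.094)),("sc",ray("scene",*s(306,72),.094))):
    k=loc(w);print("knob",nm,w,k,np.hypot(*k),"cam",np.arctan2(-k[1],-k[0]))
for nm,c in(("top plate mid",t(527,325)),):
    w=ray("top",*c,.089);print(nm,w,loc(w))
for u in (t(498,378),t(545,270)): print(loc(ray("top",*u,.089)))
w=ray("scene",*s(222,100),.089);print("sc plate",w,loc(w))
for nm,uv,z in(("tin",(211,212),.07),("rivet",(388,312),.085),("off",(375,170),.02),("off",(441,193),.02),("hamhead",(330,93),.03),("hamhead",(320,128),.03),("hamend",(437,155),.02)):
    w=ray("top",*uv,z);print(nm,w.round(3),loc(w).round(3))
E
```

```text
[0.55310957 0.04418637 1.16614448] 66.81515702284955
[[ 0.3 -0.1]
 [ 0.9 -0.3]
 [ 0.2  1. ]
 [ 0.2  0.4]
 [ 0.3  0.7]
 [ 0.2  0.4]
 [ 1.4 -0.1]
 [ 0.9  0.1]
 [ 0.2 -0.6]
 [-0.1 -1.1]
 [ 0.7  0.8]]
knob top [ 0.51938064 -0.04203759  0.094     ] [-0.0925395 -0.0029413] 0.09258623404170542 cam 0.03177355448712715
knob sc [ 0.51893415 -0.04539039  0.094     ] [-0.09579732 -0.00385087] 0.09587468537613641 cam 0.04017643553042217
top plate mid [ 0.50053297 -0.07780838  0.089     ] [-0.13284173  0.00030131]
[-0.13042991  0.02637249]
[-0.13061798 -0.02483705]
sc plate [ 0.50089708 -0.07907087  0.089     ] [-0.13385892 -0.00053043]
tin [0.525 0.247 0.07 ] [0.175 0.105]
rivet [ 0.341 -0.099  0.085] [-0.215  0.139]
off [ 0.629 -0.084  0.02 ] [-0.088 -0.121]
off [ 0.583 -0.223  0.02 ] [-0.233 -0.133]
hamhead [0.795 0.013 0.03 ] [ 0.067 -0.234]
hamhead [0.716 0.033 0.03 ] [ 0.054 -0.154]
hamend [ 0.665 -0.216  0.02 ] [-0.195 -0.205]
```

Clamp at (0.553, 0.044), yaw 66.8°, with cam ≈ 0.035 rad. I'll turn the lever in the negative direction, on the robot's side, which is free. I'll write a helper that turns world targets into tool-frame rows.

```bash
cat > rows.py <<'E'
from fit import *
def world(l,z): return W(p,(l[0],l[1],z))
def rel(targets):
    """targets: (world xyz, yaw deg); prints rows"""
    o=ctrl.get_obs();Ra=R.from_euler('xyz',o["orientation"],degrees=True)
    print("now",o["clock"],o["tool_pos"].round(4),o["orientation"].round(1),o["joint_pos"].round(1),"F",o["force"].round(1),o["opening"])
    prev=None
    for w,y in targets:
        Rt=R.from_euler('xyz',[180,0,y],degrees=True)
        v=(Ra.inv()*Rt).as_rotvec()
        if prev is not None and np.dot(prev,v)<0 and np.linalg.norm(v)>2: v=v*(1-2*np.pi/np.linalg.norm(v))
        prev=v
        print(np.r_[Ra.inv().apply(np.array(w)-o["tool_pos"]),v].round(4).tolist())
E
python3 - <<'E'
from rows import *
k=(-.095,-.0034)
rel([(world(k,.20),66.8),(world(k,.06),66.8)])
E
```

```text
now 0.1 [0.1824 0.6494 0.2257] [179.9  -0.  -15.7] [ 90.8  20.6   0.6  -0.  -70.1 -16.5] F [0.1 0.5 0. ] 0.08811699514395965
[0.5116, 0.577, 0.0266, 0.0013, 0.0009, -1.4398]
[0.5115, 0.5768, 0.1666, 0.0013, 0.0009, -1.4398]
```

```bash
python3 -m pendant '[[0.05,0.056,0.003,0,0,-0.14,0],[0.1,0.113,0.005,0,0,-0.28,0],[0.15,0.17,0.008,0,0,-0.42,0],[0.2,0.226,0.01,0,0,-0.56,0],[0.25,0.282,0.013,0,0,-0.7,0],[0.3,0.338,0.016,0,0,-0.84,0],[0.35,0.395,0.018,0,0,-0.98,0],[0.4,0.451,0.021,0,0,-1.12,0],[0.45,0.508,0.023,0,0,-1.27,0],[0.48,0.542,0.025,0,0,-1.36,0],[0.512,0.577,0.027,0,0,-1.44,0],[0.512,0.577,0.027,0,0,-1.44,0]]'
python3 - <<'E'
from rows import *
k=(-.095,-.0034)
rel([(world(k,.20),66.8),(world(k,.06),66.8)])
E
```

```text
clock: 1.6
tool_pos: [0.5087, -0.0231, 0.2005]
orientation: [180.0, -0.0, 66.9]
force: [1.3, 0.8, 0.3]
opening: 0.0437
now 1.6 [ 0.5087 -0.0231  0.2005] [180.   -0.   66.9] [ 19.5   6.  -22.1  -0.  -61.9 137.4] F [1.3 0.8 0.3] 0.04370347870521457
[-0.0157, 0.0177, 0.0005, 0.0002, -0.0003, 0.0017]
[-0.0158, 0.0177, 0.1405, 0.0002, -0.0003, 0.0017]
```

```bash
python3 -m pendant '[[0,0,0,0,0,0,0],[0,0,0,0,0,0,0]]'
python3 - <<'E'
from rows import *
k=(-.095,-.0034)
rel([(world(k,.20),66.8),(world(k,.06),66.8)])
s=snapshot("top");cv2.imwrite("pics/t1.png",s["image"])
E
```

```text
clock: 1.85
tool_pos: [0.5078, -0.0215, 0.2]
orientation: [-179.9, 0.0, 66.7]
force: [-0.6, 0.7, -0.4]
opening: 0.0438
now 1.85 [ 0.5078 -0.0215  0.2   ] [-179.9    0.    66.7] [ 19.7   6.  -22.2  -0.  -61.9 137. ] F [-0.6  0.7 -0.4] 0.04377567154184212
[-0.0168, 0.0192, 0.0, -0.0009, 0.0005, -0.0014]
[-0.0167, 0.0194, 0.14, -0.0009, 0.0005, -0.0014]
```

View pics/t1.png

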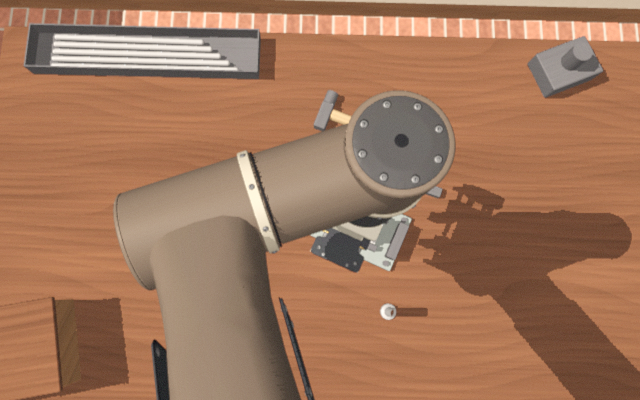

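The arm covers the clamp in the top view, so I'll use the scene camera to check. I'm correcting sideways first, then going down to z = 0.075.

```bash
python3 -m pendant '[[-0.017,0.0193,0,0,0,0,0],[-0.017,0.0193,0.0,0,0,0,0],[-0.017,0.0193,0.05,0,0,0,0],[-0.017,0.0193,0.09,0,0,0,0],[-0.017,0.0193,0.09,0,0,0,0],[-0.017,0.0193,0.09,0,0,0,0]]'
python3 - <<'E'
from rows import *
k=(-.095,-.0034)
rel([(world(k,.075),66.8),(world(k,.062),66.8)])
s=snapshot("scene");a=s["image"][100:270,210:390];cv2.imwrite("pics/s2.png",cv2.resize(a,None,fx=3.4,fy=3.4,interpolation=cv2.INTER_CUBIC))
E
```

```text
clock: 2.65
tool_pos: [0.5202, -0.0433, 0.1121]
orientation: [179.9, -0.0, 66.9]
force: [-0.6, -0.7, 0.6]
opening: 0.0439
now 2.65 [ 0.5202 -0.0433  0.1121] [179.9  -0.   66.9] [ 16.8  12.3 -27.5   0.  -50.1 140.1] F [-0.6 -0.7  0.6] 0.04393269576965977
[-0.0016, -0.0008, 0.0371, 0.0016, -0.0006, 0.0022]
[-0.0016, -0.0008, 0.0501, 0.0016, -0.0006, 0.0022]
```

View pics/s2.png

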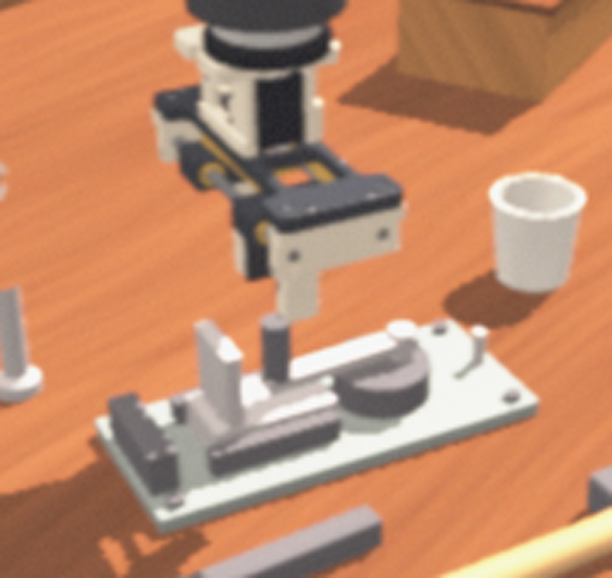

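The scene view shows the near fingertip at zoom (297,300), above the knob top at (275,322), so alignment looks right. The fingers have a wide bracket above the pads, so I'll go down only to z ≈ 0.070 to stay well above the push plate, and then grip the knob.

```bash
python3 -m pendant '[[-0.001,-0.001,0.02,0,0,0,0],[-0.001,-0.001,0.042,0,0,0,0],[-0.001,-0.001,0.042,0,0,0,0],[-0.001,-0.001,0.042,0,0,0,-0.4],[-0.001,-0.001,0.042,0,0,0,-0.8],[-0.001,-0.001,0.042,0,0,0,-0.8],[-0.001,-0.001,0.042,0,0,0,-0.8]]'
python3 - <<'E'
from rows import *
rel([])
s=snapshot("scene");a=s["image"][100:270,210:390];cv2.imwrite("pics/s3.png",cv2.resize(a,None,fx=3.4,fy=3.4,interpolation=cv2.INTER_CUBIC))
E
```

```text
clock: 3.58
tool_pos: [0.519, -0.0449, 0.0695]
orientation: [179.9, -0.0, 66.8]
force: [1.1, -2.3, 5.7]
opening: 0.0192
now 3.575 [ 0.519  -0.0449  0.0695] [179.9  -0.   66.8] [ 1.670e+01  1.540e+01 -3.030e+01  1.000e-01 -4.420e+01  1.401e+02] F [ 1.1 -2.3  5.7] 0.01924427166420334
```

View pics/s3.png

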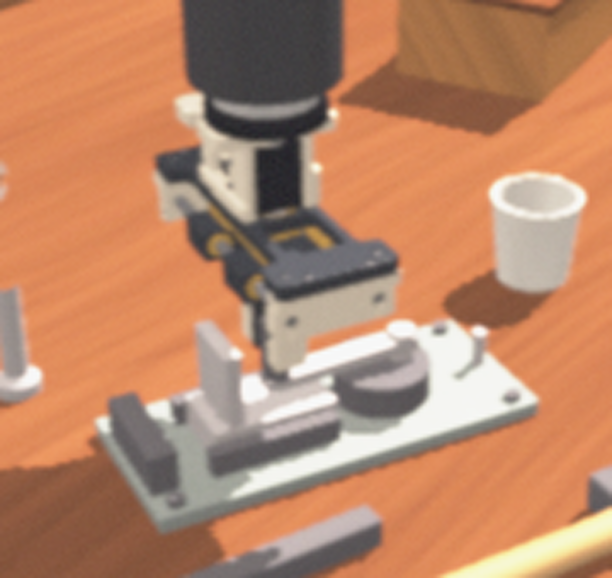

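The near finger is on the knob at zoom (283,350) and the opening is 19 mm, so the knob is gripped. Next I'll work out the arc, with the tool turning along with the lever.

Run:
```python
from rows import *
t0=.036
ths=t0-np.radians(np.arange(8,100,8))
print(W(p,(-.095*np.cos(t0),-.095*np.sin(t0),.07)))
rel([(world((-.095*np.cos(t),-.095*np.sin(t)),.07),66.8+np.degrees(t-t0)) for t in ths])
```

```text
[ 0.51887554 -0.04443096  0.07      ]
now 3.625 [ 0.519  -0.0449  0.0694] [179.9  -0.   66.8] [ 1.670e+01  1.540e+01 -3.030e+01  1.000e-01 -4.420e+01  1.401e+02] F [ 1.5 -2.6  6.1] 0.01909985083415672
[0.0009, -0.0135, -0.0006, 0.0018, -0.0008, 0.1403]
[0.0032, -0.0266, -0.0006, 0.0018, -0.0009, 0.2799]
[0.0073, -0.0392, -0.0006, 0.0017, -0.0011, 0.4195]
[0.0131, -0.0511, -0.0007, 0.0017, -0.0012, 0.5592]
[0.0205, -0.0621, -0.0007, 0.0016, -0.0013, 0.6988]
[0.0293, -0.0719, -0.0007, 0.0015, -0.0014, 0.8384]
[0.0395, -0.0805, -0.0007, 0.0014, -0.0015, 0.978]
[0.0507, -0.0875, -0.0007, 0.0013, -0.0017, 1.1177]
[0.0628, -0.0929, -0.0007, 0.0012, -0.0018, 1.2573]
[0.0756, -0.0966, -0.0007, 0.0011, -0.0019, 1.3969]
[0.0887, -0.0984, -0.0007, 0.001, -0.002, 1.5365]
[0.1019, -0.0984, -0.0007, 0.0009, -0.0021, 1.6762]
```

```bash
python3 -m pendant '[[0.0003,-0.006,0,0,0,0.07,-0.8],[0.001,-0.0135,0,0,0,0.14,-0.8],[0.003,-0.0265,0,0,0,0.28,-0.8],[0.0073,-0.039,0,0,0,0.42,-0.8],[0.013,-0.051,0,0,0,0.56,-0.8],[0.013,-0.051,0,0,0,0.56,-0.8]]'
python3 - <<'E'
from rows import *
t0=.036
o=ctrl.get_obs();d=o["tool_pos"][:2]-p[:2];print(np.hypot(*d), np.degrees(np.arctan2(d[1],d[0])-p[2])+180)
ths=t0-np.radians(np.arange(40,129,8))
rel([(world((-.095*np.cos(t),-.095*np.sin(t)),.07),66.8+np.degrees(t-t0)) for t in ths])
s=snapshot("scene");a=s["image"][100:270,210:390];cv2.imwrite("pics/s4.png",cv2.resize(a,None,fx=3.4,fy=3.4,interpolation=cv2.INTER_CUBIC))
E
```

```text
clock: 4.38
tool_pos: [0.4762, -0.0123, 0.0694]
orientation: [180.0, -0.1, 34.7]
force: [-2.1, 0.2, 10.6]
opening: 0.0197
0.09539154459867448 -30.51547943899476
now 4.375 [ 0.4762 -0.0123  0.0694] [ 1.80e+02 -1.00e-01  3.47e+01] [ 22.3  11.6 -35.7  -0.  -42.6 102.4] F [-2.1  0.2 10.6] 0.019665609214045
[0.0008, -0.0123, -0.0006, 0.0002, -0.0012, 0.1378]
[0.0031, -0.0254, -0.0006, 0.0001, -0.0013, 0.2774]
[0.0072, -0.038, -0.0006, -0.0, -0.0013, 0.4171]
[0.0129, -0.0499, -0.0006, -0.0001, -0.0013, 0.5567]
[0.0203, -0.0609, -0.0006, -0.0002, -0.0013, 0.6963]
[0.0291, -0.0708, -0.0006, -0.0003, -0.0013, 0.8359]
[0.0393, -0.0793, -0.0006, -0.0004, -0.0012, 0.9756]
[0.0505, -0.0864, -0.0006, -0.0005, -0.0012, 1.1152]
[0.0626, -0.0918, -0.0005, -0.0006, -0.0012, 1.2548]
[0.0753, -0.0955, -0.0005, -0.0007, -0.0012, 1.3944]
[0.0884, -0.0974, -0.0005, -0.0008, -0.0012, 1.5341]
[0.1017, -0.0975, -0.0005, -0.0009, -0.0011, 1.6737]
```

View pics/s4.png

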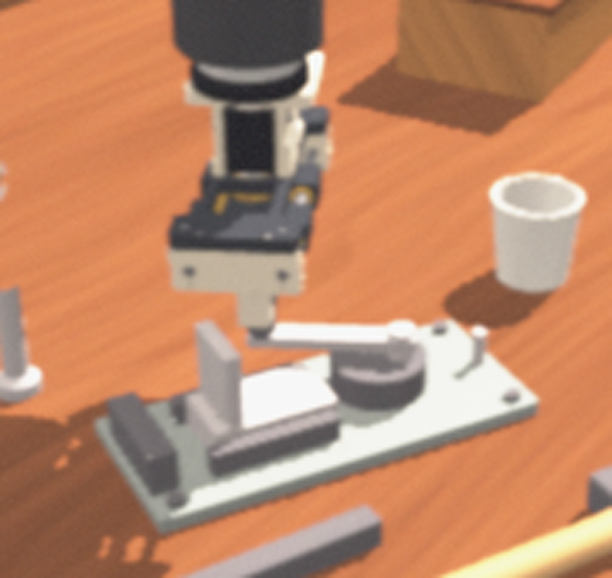

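The lever has followed to about -30°: the knob is at zoom (260,333) in the grip and forces are low. Continuing.

```bash
python3 -m pendant '[[0.001,-0.0125,-0.001,0,0,0.14,-0.8],[0.003,-0.0255,-0.001,0,0,0.28,-0.8],[0.007,-0.038,-0.001,0,0,0.42,-0.8],[0.013,-0.05,-0.001,0,0,0.555,-0.8],[0.02,-0.061,-0.001,0,0,0.695,-0.8],[0.029,-0.071,-0.001,0,0,0.835,-0.8],[0.039,-0.0793,-0.001,0,0,0.975,-0.8],[0.0505,-0.0864,-0.001,0,0,1.115,-0.8],[0.0505,-0.0864,-0.001,0,0,1.115,-0.8],[0.0505,-0.0864,-0.001,0,0,1.115,-0.8]]'
python3 - <<'E'
from rows import *
t0=.036
o=ctrl.get_obs();d=o["tool_pos"][:2]-p[:2];print(np.hypot(*d), np.degrees(np.arctan2(d[1],d[0])-p[2])+180)
ths=t0-np.radians(np.r_[np.arange(104,177,8),178,180])
rel([(world((-.095*np.cos(t),-.095*np.sin(t)),.07),66.8+np.degrees(t-t0)) for t in ths])
E
```

```text
clock: 5.68
tool_pos: [0.4683, 0.0876, 0.0695]
orientation: [-179.9, 0.0, -28.9]
force: [-2.5, 5.6, 2.7]
opening: 0.0191
0.09522269916049216 266.0875436275949
now 5.675 [0.4683 0.0876 0.0695] [-179.9    0.   -28.9] [ 34.3  11.6 -35.6  -0.1 -42.7  26.8] F [-2.5  5.6  2.7] 0.019104893984572068
[0.0007, -0.0133, -0.0005, -0.0013, 0.0005, 0.144]
[0.0031, -0.0263, -0.0005, -0.0013, 0.0006, 0.2837]
[0.0072, -0.0389, -0.0004, -0.0012, 0.0007, 0.4233]
[0.013, -0.0508, -0.0004, -0.0012, 0.0008, 0.5629]
[0.0205, -0.0618, -0.0004, -0.0012, 0.0009, 0.7025]
[0.0294, -0.0716, -0.0004, -0.0011, 0.001, 0.8422]
[0.0396, -0.0801, -0.0004, -0.001, 0.0011, 0.9818]
[0.0508, -0.0871, -0.0004, -0.001, 0.0011, 1.1214]
[0.063, -0.0924, -0.0004, -0.0009, 0.0012, 1.261]
[0.0757, -0.0961, -0.0004, -0.0008, 0.0013, 1.4007]
[0.079, -0.0967, -0.0004, -0.0008, 0.0013, 1.4356]
[0.0822, -0.0972, -0.0004, -0.0008, 0.0013, 1.4705]
```

```bash
python3 -m pendant '[[0.001,-0.0133,0,0,0,0.144,-0.8],[0.003,-0.0263,0,0,0,0.284,-0.8],[0.007,-0.039,0,0,0,0.423,-0.8],[0.013,-0.0508,0,0,0,0.563,-0.8],[0.0205,-0.0618,0,0,0,0.7,-0.8],[0.0295,-0.0716,0,0,0,0.84,-0.8],[0.0396,-0.08,0,0,0,0.98,-0.8],[0.0508,-0.087,0,0,0,1.12,-0.8],[0.063,-0.0925,0,0,0,1.26,-0.8],[0.072,-0.095,0,0,0,1.36,-0.8],[0.079,-0.0967,0,0,0,1.435,-0.8],[0.079,-0.0967,0,0,0,1.435,-0.8]]'
python3 -m pendant '[[0,0,0,0,0,0,-0.8],[0,0,0,0,0,0,-0.8]]'
python3 - <<'E'
from rows import *
o=ctrl.get_obs();d=o["tool_pos"][:2]-p[:2];print(np.hypot(*d), np.degrees(np.arctan2(d[1],d[0])-p[2])+180)
t0=0
ths=-np.radians([175,177,178.5])
rel([(world((-.095*np.cos(t),-.095*np.sin(t)),.07),66.8+np.degrees(t-t0)) for t in ths])
s=snapshot("scene");a=s["image"][100:270,210:390];cv2.imwrite("pics/s5.png",cv2.resize(a,None,fx=3.4,fy=3.4,interpolation=cv2.INTER_CUBIC))
E
```

```text
clock: 7.18
tool_pos: [0.5854, 0.134, 0.0696]
orientation: [-180.0, 0.2, -111.2]
force: [1.2, 6.2, -0.5]
opening: 0.0196
clock: 7.42
tool_pos: [0.5854, 0.134, 0.0696]
orientation: [-179.9, 0.2, -111.2]
force: [1.1, 6.0, 0.1]
opening: 0.0192
0.09541057471488708 183.42450589550637
now 7.425 [0.5854 0.134  0.0696] [-179.9    0.2 -111.2] [ 31.5  21.8 -20.1  -0.1 -47.9 -52.6] F [1.1 6.  0.1] 0.01922588743991903
[0.0005, 0.0026, -0.0004, -0.0011, 0.0029, -0.0519]
[0.0004, -0.0007, -0.0004, -0.0011, 0.0029, -0.0169]
[0.0004, -0.0032, -0.0004, -0.001, 0.0029, 0.0092]
```

View pics/s5.png

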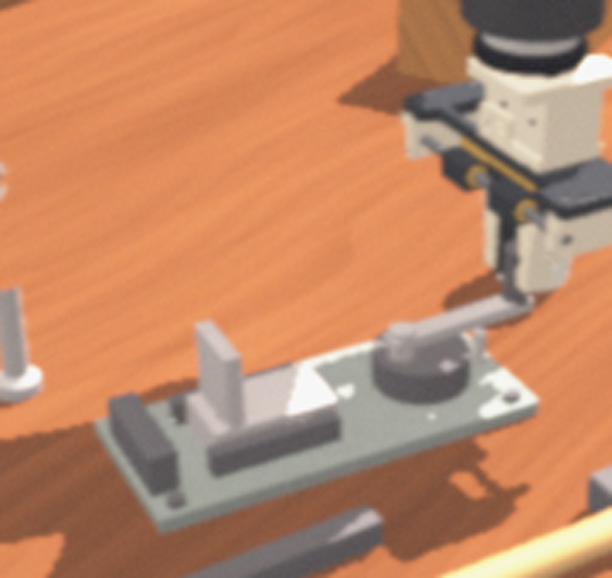

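The lever now points forward: knob at zoom (517,300), cam about -176.6°. I'll nudge it the last 1.5° to the stop, open the jaws and lift.

```bash
python3 -m pendant '[[0,-0.0015,0,0,0,0,-0.8],[0,-0.003,0,0,0,0,-0.8],[0,-0.003,0,0,0,0,-0.8]]'
python3 -m pendant '[[0,0,0,0,0,0,0],[0,0,0,0,0,0,0],[0,0,0,0,0,0,0],[0,0,-0.04,0,0,0,0],[0,0,-0.085,0,0,0,0],[0,0,-0.085,0,0,0,0]]'
python3 - <<'E'
from rows import *
rel([(world((-.17,0),.155),-113.2),(world((-.17,0),.064),-113.2)])
s=snapshot("scene");a=s["image"][150:270,210:390];cv2.imwrite("pics/s6.png",cv2.resize(a,None,fx=4,fy=4,interpolation=cv2.INTER_CUBIC))
E
```

```text
clock: 7.85
tool_pos: [0.5869, 0.1334, 0.0695]
orientation: [180.0, 0.2, -111.2]
force: [-3.7, 9.5, 2.9]
opening: 0.0193
clock: 8.6
tool_pos: [0.5896, 0.1325, 0.1585]
orientation: [-179.7, 0.3, -111.3]
force: [0.0, -0.4, -0.7]
opening: 0.0437
now 8.6 [0.5896 0.1325 0.1585] [-179.7    0.3 -111.3] [ 31.2  16.7 -14.3   0.1 -58.6 -52.6] F [ 0.  -0.4 -0.7] 0.043724632520019666
[0.2654, 0.0074, 0.0022, -0.0049, 0.0049, 0.0329]
[0.2659, 0.0079, 0.0932, -0.0049, 0.0049, 0.0329]
```

View pics/s6.png

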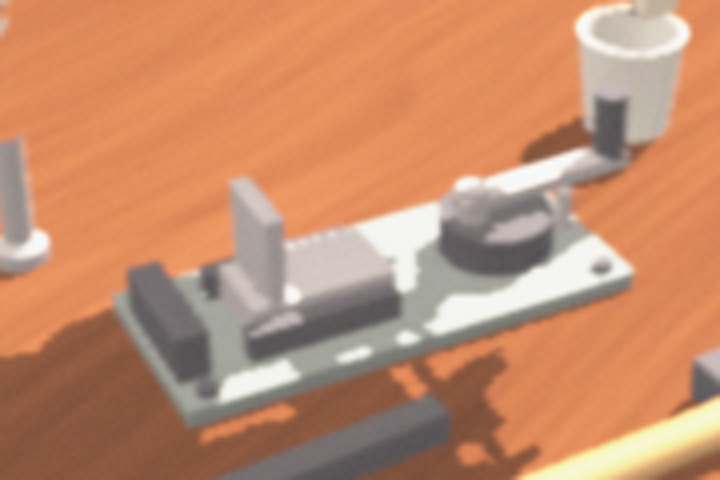

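The lever has been released and points forward, with the knob at zoom (611,97). The slide is still back, with the plate at (257,245). I'll move behind the plate with the fingers shut and stay high.

```bash
python3 - <<'E'
from rows import *
w=ray("scene",210+610.5/4-.4,150+96/4-.4,.094);d=w[:2]-p[:2];print(w,np.hypot(*d),np.degrees(np.arctan2(d[1],d[0])-p[2]))
E
python3 -m pendant '[[0.03,0.001,0,0,0,0.033,-1],[0.07,0.002,0,0,0,0.033,-1],[0.11,0.003,0,0,0,0.033,-1],[0.15,0.005,0,0,0,0.033,-1],[0.19,0.006,0,0,0,0.033,-1],[0.23,0.007,0,0,0,0.033,-1],[0.265,0.007,0,-0.005,0.005,0.033,-1],[0.265,0.007,0,-0.005,0.005,0.033,-1],[0.265,0.007,0,-0.005,0.005,0.033,-1]]'
python3 - <<'E'
from rows import *
rel([(world((-.17,0),.072),-113.2),(world((-.148,0),.072),-113.2),(world((-.10,0),.072),-113.2)])
s=snapshot("scene");a=s["image"][100:270,180:390];cv2.imwrite("pics/s7.png",cv2.resize(a,None,fx=3.4,fy=3.4,interpolation=cv2.INTER_CUBIC))
E
```

```text
[0.58737552 0.12775774 0.094     ] 0.09032347038790957 0.8902203723438729
clock: 9.78
tool_pos: [0.4839, -0.1125, 0.1538]
orientation: [179.7, -0.3, -113.3]
force: [0.1, 0.2, -0.1]
opening: 0.0006
now 9.775 [ 0.4839 -0.1125  0.1538] [ 179.7   -0.3 -113.3] [  9.7   7.6 -27.1   0.1 -55.8 -33. ] F [ 0.1  0.2 -0.1] 0.0005990057951930228
[-0.0017, -0.0024, 0.0818, 0.0059, -0.0055, -0.0017]
[-0.0237, -0.0024, 0.0817, 0.0059, -0.0055, -0.0017]
[-0.0717, -0.0023, 0.0814, 0.0059, -0.0055, -0.0017]
```

View pics/s7.png

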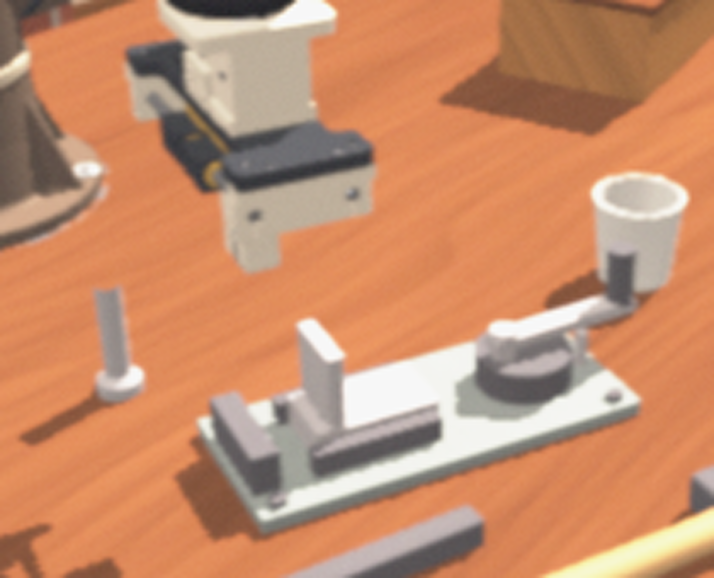

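The fingers are shut behind the plate, with the tip at zoom (255,268). The finger bracket overhangs forward, about 27 mm above the tip. A tip height of 0.074 m clears the plate's top (0.089) and still overlaps its face by 15 mm.

```bash
python3 -m pendant '[[-0.001,-0.0024,0,0.006,-0.005,0,-1],[-0.001,-0.0024,0.04,0.006,-0.005,0,-1],[-0.001,-0.0024,0.08,0.006,-0.005,0,-1],[-0.001,-0.0024,0.08,0.006,-0.005,0,-1],[-0.001,-0.0024,0.08,0.006,-0.005,0,-1]]'
python3 - <<'E'
from rows import *
rel([(world((-.148,0),.074),-113.2),(world((-.10,0),.074),-113.2)])
s=snapshot("scene");a=s["image"][100:270,180:390];cv2.imwrite("pics/s8.png",cv2.resize(a,None,fx=3.4,fy=3.4,interpolation=cv2.INTER_CUBIC))
E
```

```text
clock: 10.45
tool_pos: [0.4874, -0.1123, 0.0756]
orientation: [-179.9, 0.0, -113.2]
force: [0.6, 0.2, 0.7]
opening: 0.0004
now 10.45 [ 0.4874 -0.1123  0.0756] [-179.9    0.  -113.2] [  9.6  13.1 -32.5   0.1 -44.3 -32.9] F [0.6 0.2 0.7] 0.0004045115622360474
[-0.0218, 0.0012, 0.0016, -0.0022, 0.0, 0.0001]
[-0.0698, 0.0012, 0.0016, -0.0022, 0.0, 0.0001]
```

View pics/s8.png

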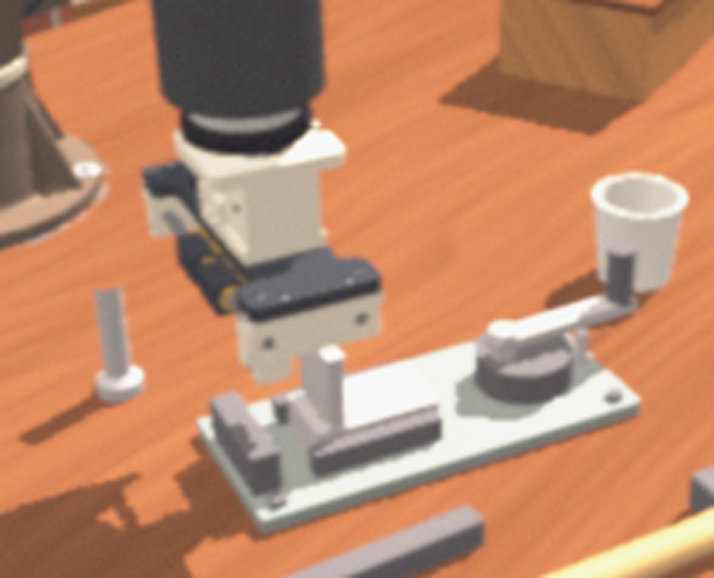

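The fingers are behind the plate and the bracket sits over its top; the plate's top edge is visible at (330,352). Pushing slowly, with force checks.

```bash
python3 -m pendant '[[-0.006,0.001,0.001,0,0,0,-1],[-0.012,0.001,0.001,0,0,0,-1],[-0.018,0.001,0.001,0,0,0,-1],[-0.024,0.001,0.001,0,0,0,-1],[-0.03,0.001,0.001,0,0,0,-1],[-0.03,0.001,0.001,0,0,0,-1]]'
python3 - <<'E'
from rows import *
o=ctrl.get_obs();d=R.from_euler('z',-p[2]).apply(o["tool_pos"]-np.r_[p[:2],0]);print(d)
rel([])
s=snapshot("scene");a=s["image"][100:270,180:390];cv2.imwrite("pics/s9.png",cv2.resize(a,None,fx=3.4,fy=3.4,interpolation=cv2.INTER_CUBIC))
E
```

```text
clock: 11.25
tool_pos: [0.4975, -0.0841, 0.0734]
orientation: [-179.9, 0.0, -113.2]
force: [-0.5, -0.1, 1.5]
opening: 0.0006
[-0.13987374  0.00063016  0.07340211]
now 11.25 [ 0.4975 -0.0841  0.0734] [-179.9    0.  -113.2] [ 12.8  13.7 -32.    0.  -44.2 -36. ] F [-0.5 -0.1  1.5] 0.0005952155786360532
```

View pics/s9.png

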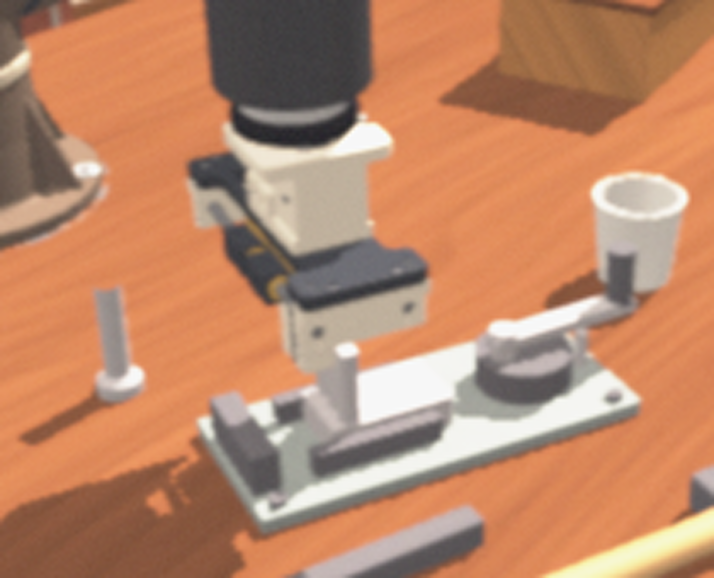

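The plate and slide have started forward: the block's front edge is at (452,395), up from 440. Continuing.

```bash
python3 -m pendant '[[-0.006,0,0,0,0,0,-1],[-0.012,0,0,0,0,0,-1],[-0.018,0,0,0,0,0,-1],[-0.024,0,0,0,0,0,-1],[-0.028,0,0,0,0,0,-1],[-0.028,0,0,0,0,0,-1]]'
python3 -m pendant '[[-0.002,0,0,0,0,0,-1],[-0.004,0,0,0,0,0,-1],[-0.004,0,0,0,0,0,-1]]'
python3 - <<'E'
from rows import *
o=ctrl.get_obs();d=R.from_euler('z',-p[2]).apply(o["tool_pos"]-np.r_[p[:2],0]);print(d)
print("push F",R.from_euler('z',-p[2]).apply(o["force"]))
s=snapshot("scene");a=s["image"][100:270,180:390];cv2.imwrite("pics/s10.png",cv2.resize(a,None,fx=3.4,fy=3.4,interpolation=cv2.INTER_CUBIC))
E
```

```text
clock: 12.05
tool_pos: [0.5087, -0.0584, 0.0735]
orientation: [-179.9, 0.0, -113.2]
force: [-0.7, -0.3, 0.2]
opening: 0.0005
clock: 12.42
tool_pos: [0.5101, -0.0551, 0.0736]
orientation: [-179.9, 0.0, -113.3]
force: [-0.7, -2.3, -0.4]
opening: 0.0007
[-0.1082414   0.00042467  0.07355891]
push F [-2.35186962 -0.26690453 -0.41535607]
```

View pics/s10.png

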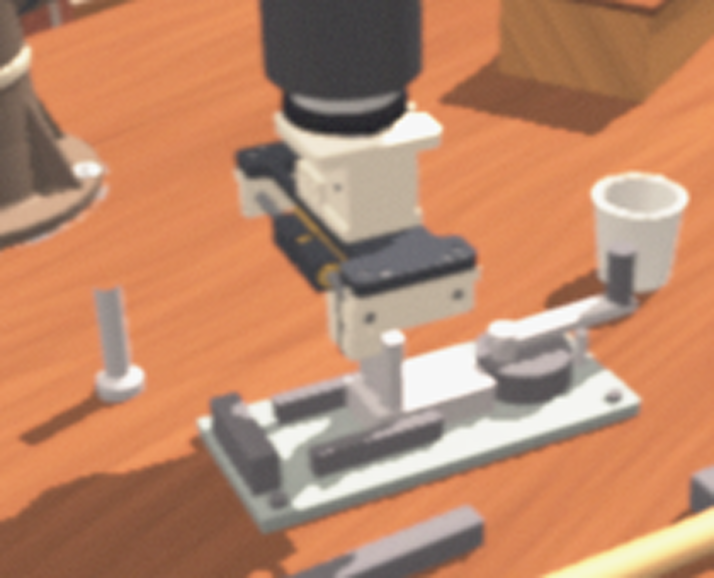

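The slide is almost at the cam: block front at (495,375). I'll push in small steps until the force shows the stop.

```bash
python3 -m pendant '[[-0.001,0,0,0,0,0,-1],[-0.002,0,0,0,0,0,-1],[-0.002,0,0,0,0,0,-1]]'
python3 -m pendant '[[-0.001,0,0,0,0,0,-1],[-0.002,0,0,0,0,0,-1],[-0.002,0,0,0,0,0,-1]]'
```

```text
clock: 12.85
tool_pos: [0.5105, -0.054, 0.0736]
orientation: [-179.9, -0.1, -113.3]
force: [0.1, -7.7, 0.3]
opening: 0.0002
clock: 13.22
tool_pos: [0.5105, -0.0539, 0.0736]
orientation: [-180.0, -0.2, -113.3]
force: [0.2, -17.0, 1.5]
opening: 0.0004
```

The position has stalled while the force rose from 7.7 to 17 N, so the slide is on its stop. Backing off, lifting and checking.

```bash
python3 -m pendant '[[0.006,0,0,0,0,0,-1],[0.02,0,0,0,0,0,-1],[0.035,0,0,0,0,0,-1],[0.035,0,0,0,0,0,-1],[0.035,0,-0.05,0,0,0,-1],[0.06,0,-0.11,0,0,0,-1],[0.12,0,-0.14,0,0,0,-1],[0.16,0,-0.14,0,0,0,-1],[0.16,0,-0.14,0,0,0,-1]]'
python3 - <<'E'
from rows import *
s=snapshot("scene");I=s["image"];cv2.imwrite("pics/s11f.png",I);a=I[180:260,230:380];cv2.imwrite("pics/s11.png",cv2.resize(a,None,fx=5,fy=5,interpolation=cv2.INTER_CUBIC))
rel([])
E
```

```text
clock: 14.35
tool_pos: [0.4472, -0.2004, 0.2143]
orientation: [-179.8, 0.0, -113.5]
force: [0.4, 0.6, 0.1]
opening: 0.0002
now 14.4 [ 0.4477 -0.1995  0.2139] [-179.9    0.  -113.4] [ -1.    3.4 -23.2   0.  -63.3 -22.5] F [-0.1 -0.  -0.5] 0.0004162837573847781
```

View pics/s11.png

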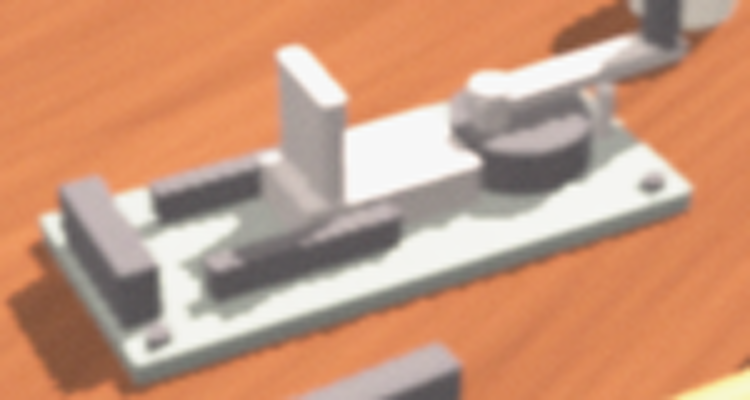

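View pics/s11f.png

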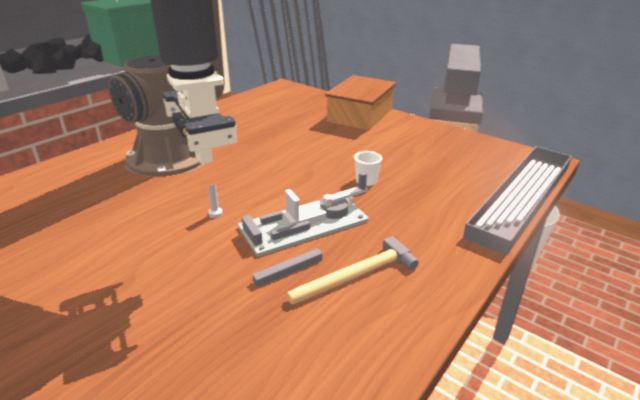

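The lever points forward, the block's front (480,165) is up against the cam, and the rivet, tin, offcut and hammer are where they were. One numeric check of the plate, then I'll hand in.

Run:
```python
from rows import *
for q in (s(222,100),s(311,75)):
    w=ray("scene",*q,.089);print(R.from_euler('z',-p[2]).apply(w-np.r_[p[:2],0]).round(4))
a=cv2.imread("pics/scene0.png").astype(int);b=cv2.imread("pics/s11f.png").astype(int);d=np.abs(a-b).max(2)
for n,(u0,u1,v0,v1) in dict(rivet=(205,225,180,220),tin=(350,385,150,163),off=(252,325,250,285),ham=(288,420,236,303)).items(): print(n,(d[v0:v1,u0:u1]>50).sum())
print(ctrl.get_obs()["qvel"].round(2));ctrl.close_job()
```

```text
[-0.1339 -0.0005  0.089 ]
[-0.0916  0.0003  0.089 ]
rivet 0
tin 0
off 0
ham 0
[ 2.03  0.83 -0.15 -0.04  0.22 -0.75]
the job is handed in; nothing more can be done
```

The clamp is open: the cam lever is round at its low point, the slide is fully home against its stop, and the job is handed in at about 14.5 s. No verdict is reported, so the results below are from my own checks.

- **Cam lever:** I gripped the knob and swung the lever about 180° clockwise on the robot's side. The arm put the cam at about -3.08 rad before a small final nudge towards the stop. The last pictures show the lever pointing forward. A camera reading of the knob gave within about 1° of straight forward, but with a radius of 90 mm instead of 95 mm, so that reading is only rough.
- **Slide:** After that I pushed the upright plate forward with shut fingers. At the end the tool stopped moving while the force rose from 8 to 17 N, so the slide was on its stop. The picture shows the block up against the cam, and the plate measured about 42 mm of travel, which fits the expected 35–45 mm.
- **Bystanders:** Comparing the first and last pictures showed no change at the hammer, rivet and offcut. For the tin I compared only its rim, also unchanged.
- **Robot:** The gripper was clear at about 0.21 m height with no force on it. At hand-in the arm was still settling slightly (about 2°/s in joint 1) in free space.

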